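# Thread the stirrer shaft through the two guide bushings

## Robot

A 6-joint arm with a two-finger parallel gripper is mounted at the origin on the work surface. World frame = base frame: x ahead of the robot, y to its left, z up, the work surface at z = 0. Lengths are in m, angles in rad, forces in N, time in s.
With the tool pointing down it reaches from about 0.225 to 0.725 m from the base axis. Payload 3.1 kg.
Tool frame: the origin (TCP) lies at the very end of the fingers, on their centre line; the grasp point (between the pads) lies 19 mm behind it; z points along the fingers, y is the direction in which the jaws open and shut (so a half turn about z gives the same grasp; the last joint's range is limited). The gripper opens to 85 mm and grips with 20 to 120 N. Pads are 22 mm wide; open, the fingers measure 114 mm over their backs; the gripper's body (76 mm by 85 mm) begins 54 mm behind the grasp point. The pads swing forward as they close: fully open they stand 13 mm farther back than shut.
Start: joints at [1.21, 0.048, 0.099, 1.622, 0, 1.443], TCP at [0.121, 0.511, 0.231] pointing down, gripper open.
Joint ranges: [-2.91, 2.91], [-0.99, 1.94], [-1.21, 1.42], [-2.12, 2.29], [-1.49, 1.47], [-3.14, 3.14]. Speed limits (rad/s): [2.79, 2.79, 3.14, 3.14, 3.14, 3.14].

## Interface

Orientations are given as a 3x3 rotation matrix whose columns are the frame's x, y, z axes.
In Python, from workcell import ctrl, cams gives the robot as it stands.
- The arm moves only by the tool apply_moves, never from a script. Its argument "motion" is a list that holds one entry, the list of rows, each a list of 7 numbers: the opening in per cent of the stroke, from 0 (shut) to 100 (fully open), then the shift along the world's x, y, z in cm, then the turn, a rotation vector about the world's x, y, z in degrees. In form: [[[fingers, tx, ty, tz, ax, ay, az], ...]]. A call has 1 to 20 rows; each row is the pose to reach, as a shift and turn from the pose measured when the call began; what a row does not reach only later rows make up. A row lasts 1/12 s, in which the tool goes at most 41.7 mm and 7.16 degrees, less where a joint would pass 70% of its speed; a pose out of reach is approached as far as the arm can. A call with a gripper value outside its range is refused whole. The fingers move at their own pace and stop on an object; the grip force is fixed at half the most. Time passes only in rows, so rows that repeat a pose let the fingers close. It gives the time, the measured TCP pose, the force and the opening at its end, in the units of the state.
- ctrl.get_state(): the state, without advancing time (a new reading comes with each control period).
- cams.capture(name): name is "scene" or "top" or "wrist"; returns a dict with "frame" (384x512x3 uint8, red, green, blue), "z_map" (384x512 float32, m along the optical axis (not along the pixel's ray), 0 where there is no reading), "fx", "fy", "cx", "cy" (pixels), "rvec" (rotation vector, rad) and "tvec" (3), from world to camera coordinates, as OpenCV has them. Camera axes: x right, y down, z forward; pixel columns grow to the right and rows downward; lengths in m; the calibration is good to about 2 mm. The wrist camera is an equidistant fisheye: a pixel r from the principal point sees the ray r / f radians off the axis. A picture is of the moment at which its call begins.
- ctrl.hand_in(): hands the job in, once; it reports no verdict.
Trained networks look in the newest picture that a camera, given by its name, has taken for a name from the list of things; names that differ only in an ending like _2 or _b are one class to them, and where a whole thing is asked for, a point or a joint stands for the part that bears it (a point fixed in the world has none). Each returns a list of dicts, best first, with "score" (0 to 1); they miss things now and then, are a little off and sometimes report something else, mostly with a low value. They report only what shows in the picture. A call takes as long as a camera call. They do not tell look-alikes from the thing itself.
- cams.boxes_of(name, camera): "xy" ([column, row] in pixels, amid what is visible of it).
- cams.cut_out(name, camera): "pixels" (384x512 bool, what is visible of it) and "xy" ([column, row] in pixels, amid what is visible of it).
- cams.landmark_of(name, camera): "xy" ([column, row] in pixels: a listed point, or the origin of a listed thing).
The state is a dict: "t": time; "joints": joint angles; "dq": joint speeds; "joint_torque": joint torques, N m; "ee_pos": TCP position; "tool_rot": TCP orientation; "wrist_force": force on the tool from outside, world axes, zero at the start; "wrist_torque": the same for the moment, N m; "gripper_width": opening from 0.0 (shut) to 1.0 (fully open).
Only numpy, scipy, OpenCV 4.12 (cv2) and the standard library are available. Lean on these libraries where they do the work, as an engineer would, in place of code of your own. Each camera call takes 0.05 s, during which the arm holds its last target.

## Task

Take the stirrer shaft with the blue hub out of its rack and thread it down through the upper and then the lower guide bushing of the stirrer stand, until its tip hangs down inside the glass dish without touching the dish. Finish while still holding the shaft there in the gripper, upright and still, so that I can couple the drive. Leave the other shafts in the rack, and leave the dish and everything else on the bench where it is.

Things in the scene. Friction and masses are not known exactly. Their poses are not given: they have to be found in the camera images.
- shaft_hub (a point): centre of the blue hub (plastic, 24 mm dia, 40 mm tall, an 8 mm dia 10 mm tall steel stub on top) of the stirrer shaft to use: the place to grip. Below it runs a straight steel rod, 10 mm dia, 140 mm long; this point is 160 mm above its tip. z axis: up along the shaft. 0.08 to 0.15 kg. Starts upright in any one of the rack's holes, this point 170 mm above the bench
- shaft_tip (a point): bottom end of that shaft, on its axis (tapered to 7.6 mm dia over the last 3 mm)
- rack: cream block, 50 x 190 x 55 mm tall, fixed, origin under its centre at bench level; y axis along the row of three 11 mm holes (at y = -70, 0, 70 mm), x across the row. The holes are 45 mm deep, floor 10 mm above the bench; three shafts stand in them
- upper_bushing (a point): centre of the top mouth of the upper guide bushing, 140 mm above the bench: white plastic, vertical bore 14 mm dia flaring to 28 mm at the mouth, 18 mm tall, outer dia 38 mm at the top. Fixed; nothing stands above it
- lower_bushing (a point): centre of the top mouth of the lower guide bushing, same shape, straight below the upper one: mouth 82 mm, underside 64 mm above the bench
- stand: stirrer stand that carries both bushings, fixed; origin on the bushings' axis at bench level. x axis points to its 16 mm post, 95 mm from the bore, top 147 mm above the bench; arms run from post to bushings. Its 8 mm base plate reaches 65 mm to -x, 135 mm to +x and 65 mm to either y side
- dish: clear glass dish, 100 mm dia, 42 mm tall, wall 3 mm, floor 4 mm, loose on the stand's base plate below the bushings, up to 12 mm off their axis; origin under its centre, 8 mm above the bench, so its inner floor is 12 mm and its rim 50 mm above the bench
- red_shaft_hub (a point): shaft like the blue one but with a red hub; centre of that hub (24 mm dia, 40 mm tall). A bystander standing in the rack
- white_shaft_hub (a point): shaft like the blue one but with a white hub; centre of that hub (24 mm dia, 40 mm tall). A bystander standing in the rack
- tip_box: purple box with clear lid, 124 x 84 x 62 mm, bystander; origin under its centre
- timer: white flat timer, 70 x 55 x 18 mm, bystander; origin under its centre
- tube_rack: cream microtube rack with orange holes, 85 x 115 x 51 mm, bystander; origin under its centre
- bottle: glass bottle with black cap, 80 mm dia, 170 mm tall, bystander; origin under its centre
- jar: white jar with blue lid, 64 mm dia, 100 mm tall, bystander; origin under its centre
Mind the look-alikes: they are no part of the job. What is shaped like the stand but brown or yellow is not meant.

How it is judged:
By the outcome, as a careful person would: the job done as asked, in the order asked, and still so for the second after the job is handed in, while the arm keeps its last pose, push and grip.
It also fails if it takes over 51 s, if anything falls off the work surface, if the arm or the gripper's body presses on something with over 40 N, if the wrist force passes 120 N, or if a joint passes its speed limit or range.

## Working session

There is one attempt and no reset: what is moved stays moved. The work goes in short steps, Python scripts to look and compute and a tool call to move; the robot and the scene stay as the last step left them, time stands still between calls to the robot, and variables do not carry over. Pictures are saved under pics/ and viewed, and the job is handed in when it is done.

Besides the shell and the picture viewer there is one more tool, called after "Call:" by a JSON object that holds its "api" and its "payload", one argument or row to a line. apply_moves: Moves the arm, as the interface text tells. Its arguments: {"type":"object","properties":{"motion":{"type":"array","items":{"type":"array","items":{"type":"array","items":{"type":"number"}}}}},"required":["motion"]}

```bash
ls; mkdir -p pics; cat > h.py <<'E'
import numpy as np, cv2
from workcell import ctrl, cams
def grab(n):
    c=cams.capture(n); np.savez('%s.npz'%n,**{k:np.asarray(v) for k,v in c.items()}); return c
def load(n): return dict(np.load('%s.npz'%n))
def RT(c): return cv2.Rodrigues(np.array(c['rvec'],float))[0],np.array(c['tvec'],float).ravel()
def pt(c,u,v,z=None):
    if z is None: z=c['z_map'][int(round(v)),int(round(u))]
    p=np.array([(u-c['cx'])/c['fx']*z,(v-c['cy'])/c['fy']*z,z]); R,t=RT(c); return R.T@(p-t)
def plane(c,u,v,h):
    R,t=RT(c); d=R.T@np.array([(u-c['cx'])/c['fx'],(v-c['cy'])/c['fy'],1]); o=-R.T@t
    return o+d*(h-o[2])/d[2]
def proj(c,p):
    R,t=RT(c); q=R@np.array(p)+t; return np.array([c['fx']*q[0]/q[2]+c['cx'],c['fy']*q[1]/q[2]+c['cy']])
def tri(c1,p1,c2,p2):
    P=[]
    for c in(c1,c2):
        R,t=RT(c);K=np.array([[c['fx'],0,c['cx']],[0,c['fy'],c['cy']],[0,0,1.]]);P.append(K@np.c_[R,t])
    X=cv2.triangulatePoints(P[0],P[1],np.array(p1,float),np.array(p2,float)); return (X[:3]/X[3]).ravel()
def save(c,n): cv2.imwrite('pics/'+n,np.ascontiguousarray(c['frame'][:,:,::-1]))
E
python3 - <<'E'
from h import *
for n in('scene','top'):
    c=grab(n); save(c,n+'1.png')
    for k in ['shaft_hub','upper_bushing','lower_bushing','stand','dish','rack','red_shaft_hub','white_shaft_hub']:
        print(n,k,[(np.round(d['xy'],1).tolist(),round(float(d['score']),2)) for d in cams.landmark_of(k,n)][:4])
E
```

```text
pics
scene shaft_hub [([287.4, 178.6], 0.78), ([309.1, 178.1], 0.17)]
scene upper_bushing [([329.6, 139.1], 0.75), ([170.4, 171.4], 0.68), ([171.0, 122.3], 0.55)]
scene lower_bushing [([328.6, 151.8], 0.79), ([244.8, 222.6], 0.73), ([168.0, 188.1], 0.6), ([170.9, 134.5], 0.58)]
scene stand [([175.9, 205.4], 0.96), ([326.1, 174.2], 0.65), ([174.2, 153.0], 0.59), ([169.4, 206.7], 0.28)]
scene dish [([169.3, 208.6], 0.84), ([400.9, 269.7], 0.44)]
scene rack [([307.6, 221.1], 0.64)]
scene red_shaft_hub [([334.7, 176.7], 0.7)]
scene white_shaft_hub [([308.0, 176.1], 0.52)]
top shaft_hub [([222.2, 178.9], 0.51)]
top upper_bushing [([366.3, 290.1], 0.91), ([337.1, 191.3], 0.82), ([184.2, 267.4], 0.68)]
top lower_bushing [([185.2, 269.4], 0.88), ([330.1, 194.8], 0.71), ([361.2, 288.1], 0.62)]
top stand [([188.0, 267.3], 0.9), ([325.8, 199.8], 0.79), ([353.5, 289.2], 0.66)]
top dish [([329.1, 198.0], 0.79)]
top rack [([206.8, 197.0], 0.6)]
top red_shaft_hub [([177.8, 190.2], 0.48)]
top white_shaft_hub [([198.4, 181.7], 0.62)]
```

View pics/scene1.png

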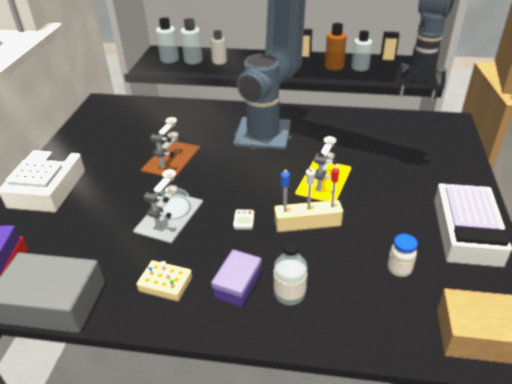

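View pics/top1.png

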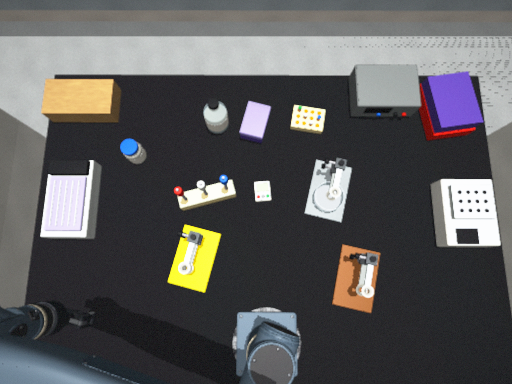

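The scene holds three stands: brown (scene 170,155; top 360,280), yellow (scene 325,180; top 195,260) and grey (scene 168,210; top 330,190). The grey one fits, since it is neither brown nor yellow and has the glass dish on it. The blue hub is at scene (286,178) and top (223,179). I'll measure both and confirm in enlarged crops.

```bash
python3 - <<'E'
from h import *
s=load('scene');t=load('top')
print('hub tri',tri(s,[287.4,178.6],t,[222.2,178.9]), 'plane', plane(s,287.4,178.6,.17),plane(t,222.2,178.9,.17))
print('ub', tri(s,[170.4,171.4],t,[337.1,191.3]),plane(s,170.4,171.4,.14),plane(t,337.1,191.3,.14))
print('lb', tri(s,[168,188.1],t,[330.1,194.8]),plane(s,168,188.1,.082),plane(t,330.1,194.8,.082))
print('stand',plane(s,175.9,205.4,0),plane(t,325.8,199.8,0))
print('dish',plane(s,169.3,208.6,.008),plane(t,329.1,198,.008))
print('red',plane(t,177.8,190.2,.17),'white',plane(t,198.4,181.7,.17),'rack',plane(t,206.8,197,0),plane(s,307.6,221.1,0))
for c in (s,t):
  R,tt=RT(c);print('cam',-R.T@tt, c['fx'])
def crop(c,u,v,w,h,k): 
  f=c['frame'][v:v+h,u:u+w,::-1]; return cv2.resize(f,None,fx=k,fy=k,interpolation=cv2.INTER_CUBIC)
a=crop(s,130,155,90,90,4);b=crop(t,290,145,90,90,4)
cv2.imwrite('pics/stand1.png',np.hstack([a,b]))
a=crop(s,265,155,90,90,4);b=crop(t,165,155,90,90,4)
cv2.imwrite('pics/rack1.png',np.hstack([a,b]))
E
```

```text
hub tri [0.49767637 0.14164119 0.17264748] plane [0.49402787 0.14229802 0.17      ] [0.49855809 0.14004264 0.17      ]
ub [ 0.46573509 -0.20734768  0.14450948] [ 0.46046402 -0.2060053   0.14      ] [ 0.46820864 -0.21474725  0.14      ]
lb [ 0.47078058 -0.2136299   0.08378317] [ 0.46806876 -0.2193665   0.082     ] [ 0.46901829 -0.20566645  0.082     ]
stand [ 0.45094555 -0.2105254   0.        ] [ 0.46811413 -0.20841763  0.        ]
dish [ 0.4772632 -0.2230684  0.008    ] [ 0.47298757 -0.21838689  0.008     ]
red [0.46267811 0.27368543 0.17      ] white [0.48943943 0.21224024 0.17      ] rack [0.47593381 0.20702221 0.        ] [4.73559785e-01 2.03643353e-01 1.11022302e-16]
cam [1.56321285 0.23671621 0.98808928] 487.91681140758783
cam [0.23334425 0.05045495 1.22080995] 356.0049079210478
```

View pics/stand1.png

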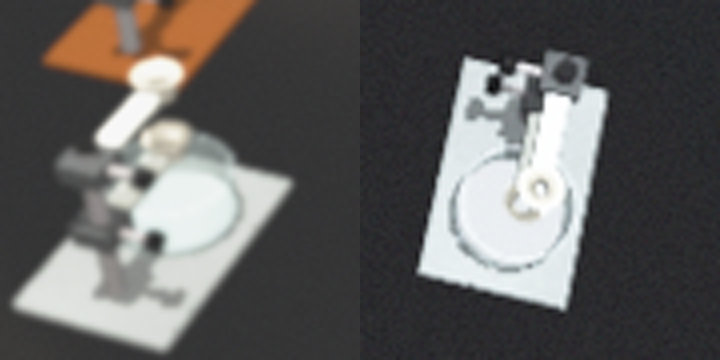

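View pics/rack1.png

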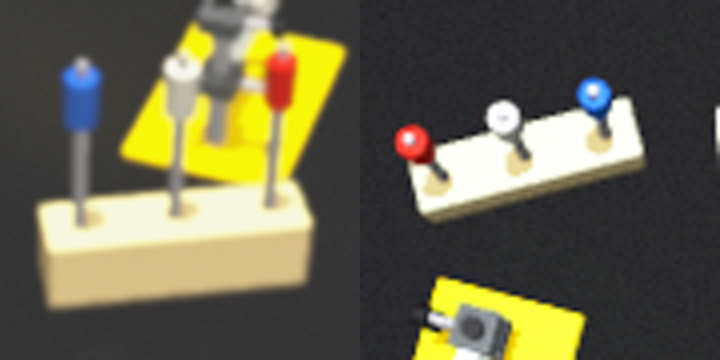

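```bash
python3 - <<'E'
from h import *
st=ctrl.get_state(); print({k:np.round(v,4).tolist() for k,v in st.items()})
w=grab('wrist'); save(w,'wrist1.png'); R,t=RT(w); C=-R.T@t
print('cam in tool',st['tool_rot'].T@(C-st['ee_pos']) if hasattr(st['tool_rot'],'T') else np.array(st['tool_rot']).T@(C-np.array(st['ee_pos'])), (np.array(st['tool_rot']).T@R.T).round(3),w['fx'],w['cx'],w['cy'])
t=load('top')
print(plane(t,335,191.5,.14))
# rack top corners from crop(top): mask of cream
m=cams.cut_out('rack','top'); print(len(m)); 
if m:
  r=cv2.minAreaRect(np.argwhere(m[0]['pixels'])[:,::-1].astype(np.float32)); b=cv2.boxPoints(r); print(r,[plane(t,*p,.055).round(3) for p in b])
E
```

```text
{'t': 0.9, 'joints': [1.2102, 0.048, 0.0992, 1.622, -0.0, 1.443], 'dq': [-0.0005, 0.0017, 0.0019, 0.0005, -0.0001, 0.0011], 'joint_torque': [0.0, -33.8638, 32.0158, 0.0009, -0.0001, -0.0], 'ee_pos': [0.1211, 0.5108, 0.2313], 'tool_rot': [[-0.973, 0.2307, 0.0], [0.2307, 0.973, -0.0], [-0.0, -0.0, -1.0]], 'wrist_force': [0.576, 0.0061, -0.0369], 'wrist_torque': [0.0114, -0.029, -0.0311], 'gripper_width': 0.9979}
cam in tool [ 0.07740895  0.00073255 -0.14196011] [[-0.    -0.955 -0.298]
 [ 1.    -0.001  0.001]
 [-0.001 -0.298  0.955]] 297.3186396354542 255.54193152752237 188.8102406527011
[ 0.4675414  -0.20821805  0.14      ]
1
((206.25205993652344, 194.9251708984375), (18.25159454345703, 57.72230529785156), 76.32869720458984) [array([0.479, 0.304, 0.055]), array([0.527, 0.116, 0.055]), array([0.466, 0.101, 0.055]), array([0.419, 0.286, 0.055])]
```

View pics/wrist1.png

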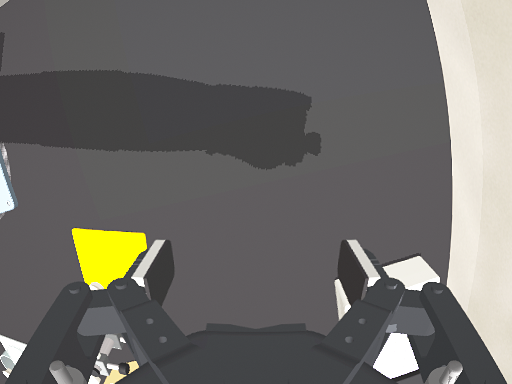

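Call:
{"api": "apply_moves", "payload": {
  "motion": [
    [[100,2,-2,6.9,0,0,-5],[100,5,-5,6.9,0,0,-10],[100,8,-8,6.9,0,0,-16],[100,11,-11,6.9,0,0,-22],[100,14,-14,6.9,0,0,-28],[100,17,-17,6.9,0,0,-34],[100,20,-20,6.9,0,0,-40],[100,23,-23,6.9,0,0,-46],[100,26,-26,6.9,0,0,-52],[100,29,-29,6.9,0,0,-58],[100,32,-32,6.9,0,0,-62.4],[100,35,-35,6.9,0,0,-62.4],[100,37.4,-37.1,6.9,0,0,-62.4],[100,37.4,-37.1,6.9,0,0,-62.4],[100,37.4,-37.1,6.9,0,0,-62.4],[100,37.4,-37.1,6.9,0,0,-62.4]]
  ]
}}

```text
t: 2.33
ee_pos: [0.4954, 0.1391, 0.2998]
tool_rot: [[-0.244, 0.97, -0.001], [0.97, 0.244, 0.0], [0.001, -0.001, -1.0]]
wrist_force: [-0.9, 0.2, 0.6]
gripper_width: 1.001
```

```bash
cat >> h.py <<'E'
def wray(c,u,v):
    x=np.array([(u-c['cx'])/c['fx'],(v-c['cy'])/c['fy']]); r=np.hypot(*x); R,t=RT(c)
    d=np.array([*(np.sin(r)/max(r,1e-9)*x),np.cos(r)]); return -R.T@t,R.T@d
def wplane(c,u,v,h):
    o,d=wray(c,u,v); return o+d*(h-o[2])/d[2]
def wproj(c,p):
    R,t=RT(c); q=R@np.array(p)+t; th=np.arctan2(np.hypot(q[0],q[1]),q[2]); k=th/np.hypot(q[0],q[1]); return np.array([c['fx']*q[0]*k+c['cx'],c['fy']*q[1]*k+c['cy']])
E
python3 - <<'E'
from h import *
st=ctrl.get_state(); print(st['t'],st['ee_pos'],np.round(st['tool_rot'],3),st['gripper_width'])
w=grab('wrist'); save(w,'wrist2.png')
for k in ['shaft_hub','white_shaft_hub','red_shaft_hub','shaft_tip','rack']:
  for d in cams.landmark_of(k,'wrist')[:3]: print(k,d['xy'],d['score'],wplane(w,*d['xy'],.17 if 'hub' in k else 0))
print('pred',wproj(w,[.495,.14,.17]),wproj(w,[.495,.14,.20]))
E
```

```text
2.3333 [0.49535225 0.13910673 0.29983952] [[-0.244  0.97  -0.001]
 [ 0.97   0.244  0.   ]
 [ 0.001 -0.001 -1.   ]] 1.0012236082715424
shaft_hub [254.4, 186.1] 0.78 [0.494447   0.13432754 0.17      ]
white_shaft_hub [252.5, 109.1] 0.58 [0.47510536 0.20446356 0.17      ]
red_shaft_hub [254.3, 32.4] 0.86 [0.4593413  0.27389189 0.17      ]
rack [255.3, 104.1] 0.89 [0.47674304 0.20673088 0.        ]
pred [256.41501743 180.68893486] [256.46137697 190.20431913]
```

View pics/wrist2.png

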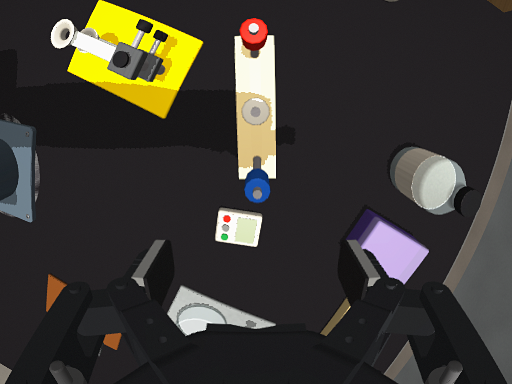

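The wrist picture shows the blue hub at (257,188) at the near end of the rack, with white at (255,111) and red at (254,33). I'll refine this using the colour.

```bash
python3 - <<'E'
from h import *
w=load('wrist'); f=w['frame']
cv2.imwrite('pics/hub_crop.png',cv2.resize(f[150:215,220:295,::-1],None,fx=8,fy=8,interpolation=cv2.INTER_CUBIC))
hsv=cv2.cvtColor(f,cv2.COLOR_RGB2HSV)
m=((hsv[...,0]>100)&(hsv[...,0]<130)&(hsv[...,1]>130)).astype(np.uint8); m[:,:230]=0;m[:,285:]=0;m[:150]=0;m[210:]=0
p=np.argwhere(m); print(len(p),p.min(0),p.max(0))
for u,v in ((257.5,194.5),): print('stub@.2',wplane(w,u,v,.2))
for z in (.15,.19):
  print(z,wproj(w,[.495,.137,z]))
E
```

```text
629 [155 237] [202 270]
stub@.2 [0.49680769 0.13647444 0.2       ]
0.15 [255.66731959 178.12363448]
0.19 [255.61827138 189.93684428]
```

View pics/hub_crop.png

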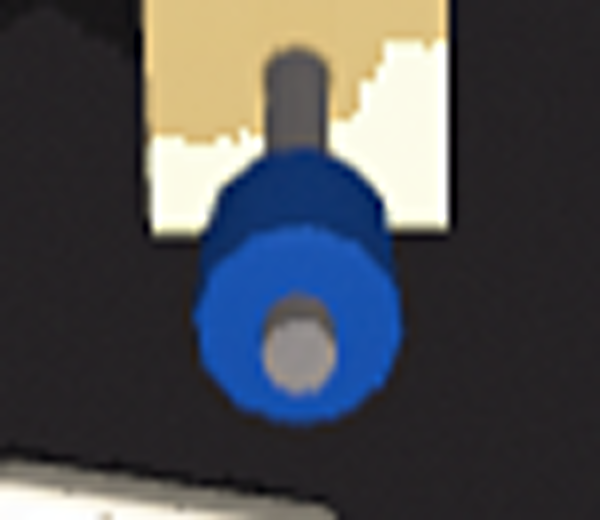

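```bash
python3 - <<'E'
from h import *
w=load('wrist')
print(wplane(w,256.9,190.0,.19),wplane(w,256.9,193.9,.2),wplane(w,256.7,156.2,.055))
E
```

```text
[0.49611808 0.13722098 0.19      ] [0.49617638 0.13687374 0.2       ] [0.4951828 0.1414508 0.055    ]
```

Call:
{"api": "apply_moves", "payload": {
  "motion": [
    [[100,0,-3,0,0,0,0],[100,0,-7,0,0,0,0],[100,0,-11,0,0,0,0],[100,-0.5,-15,0,0,0,0],[100,-1,-19,0,0,0,0],[100,-1.5,-23,0,0,0,0],[100,-2,-27,0,0,0,0],[100,-2.5,-30,0,0,0,0],[100,-2.8,-33,0,0,0,0],[100,-2.8,-34.7,0,0,0,0],[100,-2.8,-34.7,0,0,0,0],[100,-2.8,-34.7,0,0,0,0],[100,-2.8,-34.7,0,0,0,0]]
  ]
}}

```text
t: 3.72
ee_pos: [0.4665, -0.2049, 0.3011]
tool_rot: [[-0.249, 0.968, 0.001], [0.968, 0.249, 0.001], [0.001, 0.001, -1.0]]
wrist_force: [-0.4, 0.5, 0.4]
gripper_width: 0.998
```

```bash
python3 - <<'E'
from h import *
st=ctrl.get_state(); print(st['t'],st['ee_pos'],np.round(st['tool_rot'],3))
w=grab('wrist'); save(w,'wrist3.png')
for k,z in [('upper_bushing',.14),('lower_bushing',.082),('stand',0),('dish',.008)]:
  for d in cams.landmark_of(k,'wrist')[:3]: print(k,d['xy'],d['score'],wplane(w,*d['xy'],z))
E
```

```text
3.7167 [ 0.46649755 -0.20492114  0.30107129] [[-0.249  0.968  0.001]
 [ 0.968  0.249  0.001]
 [ 0.001  0.001 -1.   ]]
upper_bushing [25.6, 183.9] 0.89 [ 0.17053127 -0.2912501   0.14      ]
upper_bushing [252.8, 176.0] 0.77 [ 0.46379304 -0.20841496  0.14      ]
lower_bushing [259.2, 165.0] 0.91 [ 0.47134248 -0.20767593  0.082     ]
lower_bushing [50.9, 173.1] 0.75 [ 0.17307278 -0.29098923  0.082     ]
stand [74.6, 160.6] 0.69 [ 1.64595816e-01 -2.91941602e-01 -5.55111512e-17]
stand [258.9, 149.1] 0.59 [ 0.47037878 -0.20154922  0.        ]
dish [264.6, 157.2] 0.89 [ 0.48124596 -0.2099943   0.008     ]
```

View pics/wrist3.png

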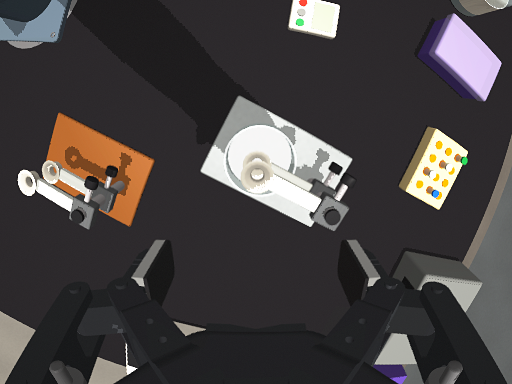

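The grey stand is centred in view: upper bushing mouth at about (257,176), dish at (262,158). I'll enlarge it.

```bash
python3 - <<'E'
from h import *
w=load('wrist'); f=w['frame']
cv2.imwrite('pics/bush_crop.png',cv2.resize(f[140:200,225:295,::-1],None,fx=10,fy=10,interpolation=cv2.INTER_CUBIC))
for z in(.14,.126,.122,.082,.068,.064): print(z,wproj(w,[.466,-.208,z]))
E
```

```text
0.14 [254.92622303 176.13476058]
0.126 [254.93905078 172.87817763]
0.122 [254.94253186 171.99676025]
0.082 [254.97348624 164.20205838]
0.068 [254.98289307 161.84842018]
0.064 [254.98546352 161.20649175]
```

View pics/bush_crop.png

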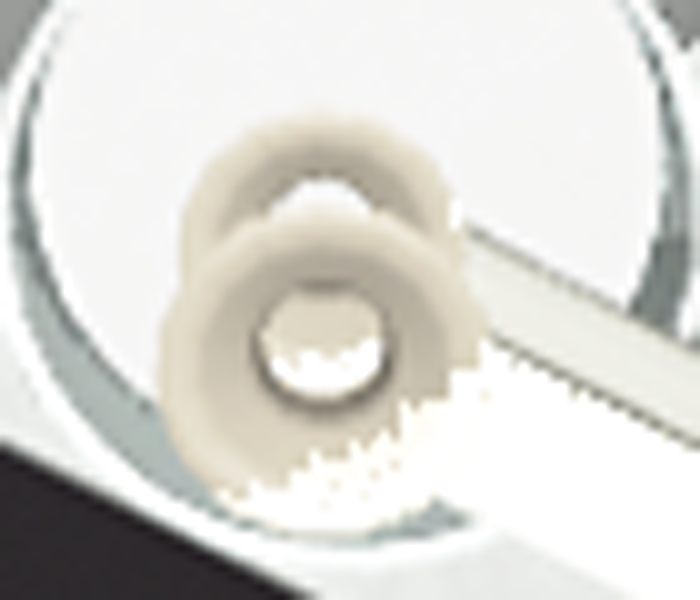

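```bash
python3 - <<'E'
from h import *
w=load('wrist')
print(wplane(w,256.75,177.05,.14),wplane(w,256.75,174.35,.13),wplane(w,256.5,164.35,.082))
# dish rim: circle fit in crop: left 10 outer, right ~690, bottom ~548
print('dish rim outer l/r/bottom @.05',wplane(w,225+.5,140+17,.05),wplane(w,225+69,140+17,.05),wplane(w,260,140+54.3,.05))
E
```

```text
[ 0.46811174 -0.2084888   0.14      ] [ 0.46806914 -0.20812802  0.13      ] [ 0.4678841  -0.20771039  0.082     ]
dish rim outer l/r/bottom @.05 [ 0.42671926 -0.21501978  0.05      ] [ 0.51631729 -0.19189243  0.05      ] [ 0.48517645 -0.25466714  0.05      ]
```

Call:
{"api": "apply_moves", "payload": {
  "motion": [
    [[100,0.3,3,0,0,0,0],[100,0.6,7,0,0,0,0],[100,1,11,0,0,0,0],[100,1.3,15,0,0,0,0],[100,1.6,19,0,0,0,0],[100,2,23,0,0,0,0],[100,2.3,27,0,0,0,0],[100,2.7,30.5,0,0,0,0],[100,2.96,33,0,0,0,0],[100,2.96,34.2,0,0,0,0],[100,2.96,34.2,0,0,0,0],[100,2.96,34.2,0,0,0,0],[100,2.96,34.2,-2.5,0,0,0],[100,2.96,34.2,-5,0,0,0],[100,2.96,34.2,-6,0,0,0],[100,2.96,34.2,-6,0,0,0]]
  ]
}}

```text
t: 5.3
ee_pos: [0.4945, 0.1353, 0.2379]
tool_rot: [[-0.248, 0.969, -0.005], [0.969, 0.248, -0.001], [0.0, -0.005, -1.0]]
wrist_force: [-0.8, 0.0, -0.8]
gripper_width: 0.999
```

Call:
{"api": "apply_moves", "payload": {
  "motion": [
    [[100,0.16,0.17,0,0,0,0],[100,0.16,0.17,-2,0,0,0],[100,0.16,0.17,-4,0,0,0],[100,0.16,0.17,-6,0,0,0],[100,0.16,0.17,-8,0,0,0],[100,0.16,0.17,-8.7,0,0,0],[100,0.16,0.17,-8.7,0,0,0],[100,0.16,0.17,-8.7,0,0,0],[100,0.16,0.17,-8.7,0,0,0]]
  ]
}}

```text
t: 6.05
ee_pos: [0.4974, 0.137, 0.1531]
tool_rot: [[-0.248, 0.969, -0.002], [0.969, 0.248, -0.001], [-0.0, -0.002, -1.0]]
wrist_force: [-0.1, 0.0, 0.8]
gripper_width: 1.002
```

```bash
python3 - <<'E'
from h import *
st=ctrl.get_state(); print(st['t'],st['ee_pos'],np.round(st['tool_rot'],4),st['wrist_force'])
w=grab('wrist'); save(w,'wrist4.png')
E
```

```text
6.05 [0.4974376  0.13700226 0.15305851] [[-2.478e-01  9.688e-01 -1.700e-03]
 [ 9.688e-01  2.478e-01 -8.000e-04]
 [-3.000e-04 -1.900e-03 -1.000e+00]] [-0.08176168  0.04070741  0.77562331]
```

View pics/wrist4.png

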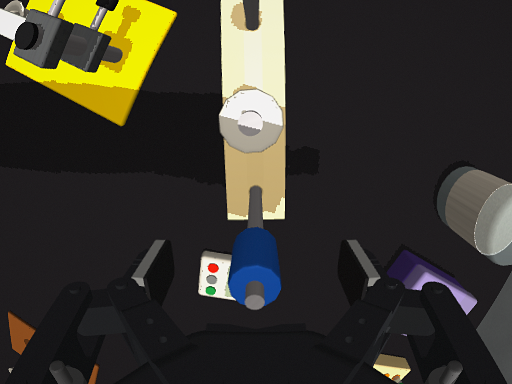

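The hub (255,268) sits centred between the pads. Closing now.

Call:
{"api": "apply_moves", "payload": {
  "motion": [
    [[70,-0.1,0,-0.2,0,0,0],[50,-0.1,0,-0.2,0,0,0],[35,-0.1,0,-0.2,0,0,0],[20,-0.1,0,-0.2,0,0,0],[10,-0.1,0,-0.2,0,0,0],[5,-0.1,0,-0.2,0,0,0],[5,-0.1,0,-0.2,0,0,0],[5,-0.1,0,-0.2,0,0,0],[5,-0.1,0,-0.2,0,0,0],[5,-0.1,0,-0.2,0,0,0]]
  ]
}}

```text
t: 6.93
ee_pos: [0.4967, 0.1371, 0.1514]
tool_rot: [[-0.248, 0.969, -0.001], [0.969, 0.248, -0.001], [-0.0, -0.001, -1.0]]
wrist_force: [0.1, 0.7, 2.3]
gripper_width: 0.263
```

Call:
{"api": "apply_moves", "payload": {
  "motion": [
    [[5,0,0,0.5,0,0,0],[5,0,0,1.5,0,0,0],[5,0,0,3,0,0,0],[5,0,0,5,0,0,0],[5,0,0,7,0,0,0],[5,0,0,9,0,0,0],[5,0,0,11,0,0,0],[5,0,0,13,0,0,0],[5,0,0,15,0,0,0],[5,0,0,16.5,0,0,0],[5,0,0,17.5,0,0,0],[5,0,0,17.5,0,0,0],[5,0,0,17.5,0,0,0]]
  ]
}}

```text
t: 8.02
ee_pos: [0.4968, 0.1371, 0.3272]
tool_rot: [[-0.248, 0.969, 0.0], [0.969, 0.248, -0.001], [-0.001, -0.0, -1.0]]
wrist_force: [-0.0, 0.0, -1.1]
gripper_width: 0.266
```

```bash
python3 - <<'E'
from h import *
st=ctrl.get_state(); print(st['t'],st['ee_pos'],np.round(st['tool_rot'],4),st['wrist_force'],st['gripper_width'])
w=grab('wrist'); save(w,'wrist5.png')
s=grab('scene'); save(s,'scene5.png')
E
```

```text
8.0167 [0.49679812 0.13710232 0.32715226] [[-2.479e-01  9.688e-01  1.000e-04]
 [ 9.688e-01  2.479e-01 -6.000e-04]
 [-6.000e-04 -1.000e-04 -1.000e+00]] [-0.01566857  0.0387114  -1.08093686] 0.266135782944944
```

View pics/wrist5.png

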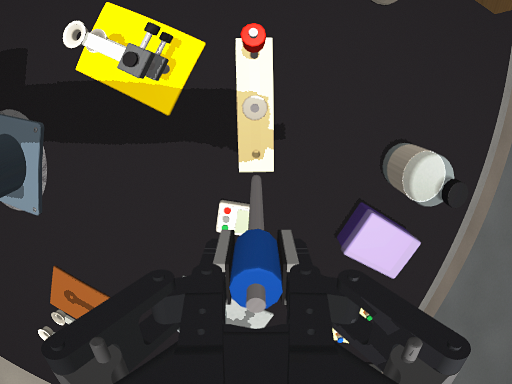

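View pics/scene5.png

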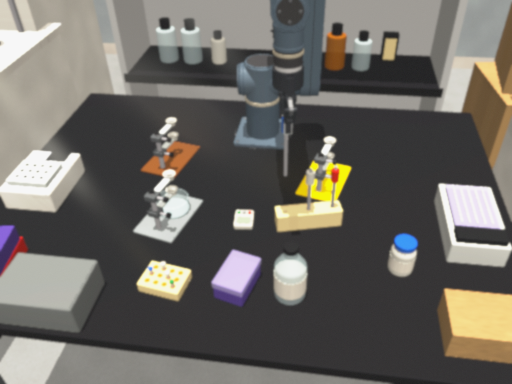

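```bash
python3 - <<'E'
from h import *
w=load('wrist');f=w['frame']
cv2.imwrite('pics/held5.png',cv2.resize(f[165:325,200:310,::-1],None,fx=5,fy=5,interpolation=cv2.INTER_CUBIC)[:,:550][:800])
b=[.4968,.1371]
for z in (.1862,.26,.326,.366,.376): print(z,wproj(w,[*b,z]))
E
python3 -c "
import cv2;i=cv2.imread('pics/held5.png');print(i.shape);cv2.imwrite('pics/held5b.png',cv2.resize(i,None,fx=.72,fy=.72))"
```

```text
0.1862 [256.32669999 178.37699769]
0.26 [256.55527081 204.41568014]
0.326 [256.91501823 246.48023682]
0.366 [257.27937696 290.57815277]
0.376 [257.39837263 305.34176269]
(800, 550, 3)
```

View pics/held5b.png

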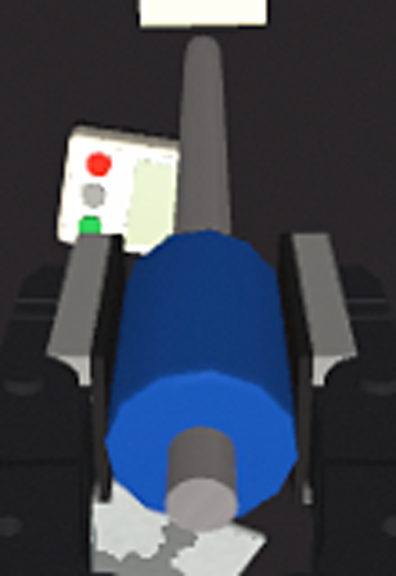

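Call:
{"api": "apply_moves", "payload": {
  "motion": [
    [[5,-0.1,-1,0,0,0,0],[5,-0.3,-3,0,0,0,0],[5,-0.5,-6,0,0,0,0],[5,-0.8,-9,0,0,0,0],[5,-1,-12,0,0,0,0],[5,-1.3,-15,0,0,0,0],[5,-1.5,-18,0,0,0,0],[5,-1.8,-21,0,0,0,0],[5,-2,-24,0,0,0,0],[5,-2.2,-27,0,0,0,0],[5,-2.4,-30,0,0,0,0],[5,-2.6,-32,0,0,0,0],[5,-2.7,-33.5,0,0,0,0],[5,-2.83,-34.5,0,0,0,0],[5,-2.83,-34.5,0,0,0,0],[5,-2.83,-34.5,0,0,0,0],[5,-2.83,-34.5,0,0,0,0]]
  ]
}}

```text
t: 9.53
ee_pos: [0.4678, -0.2072, 0.3253]
tool_rot: [[-0.249, 0.969, -0.003], [0.969, 0.249, -0.0], [0.001, -0.003, -1.0]]
wrist_force: [-0.3, 0.1, -1.4]
gripper_width: 0.264
```

```bash
python3 - <<'E'
from h import *
st=ctrl.get_state(); print(st['t'],st['ee_pos'],np.round(st['tool_rot'],4),st['wrist_force'],st['gripper_width'])
w=grab('wrist'); save(w,'wrist6.png'); f=w['frame']
cv2.imwrite('pics/held6.png',cv2.resize(f[130:310,190:320,::-1],None,fx=4.4,fy=3.3*4/3,interpolation=cv2.INTER_CUBIC)[:600])
e=st['ee_pos']
print(wproj(w,[e[0],e[1],e[2]-.141]))
for b in ([.4685,-.2082],):
  for z in(.14,.13,.082): print(z,wproj(w,[*b,z]))
E
```

```text
9.5333 [ 0.46777002 -0.20715688  0.32531219] [[-2.485e-01  9.686e-01 -3.300e-03]
 [ 9.686e-01  2.485e-01 -1.000e-04]
 [ 8.000e-04 -3.200e-03 -1.000e+00]] [-0.34440177  0.12743699 -1.4424756 ] 0.2639975742651463
[256.76304331 178.54521037]
0.14 [257.13151858 169.24496995]
0.13 [257.11527171 167.24279031]
0.082 [257.04795522 159.01550267]
```

View pics/held6.png

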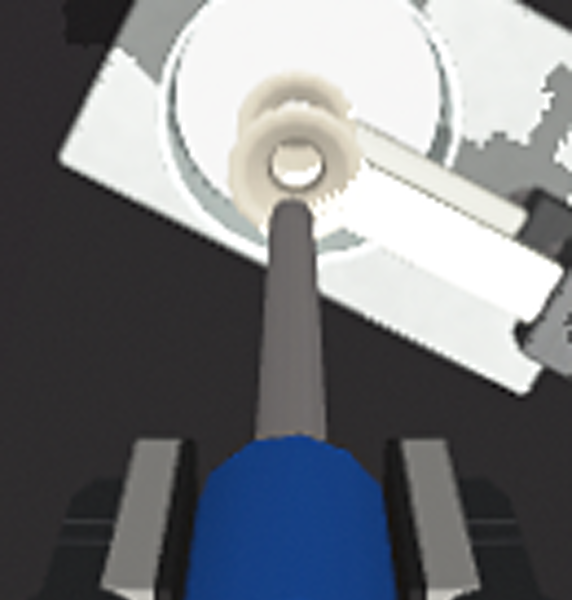

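Call:
{"api": "apply_moves", "payload": {
  "motion": [
    [[5,0.12,-0.09,0,0,-0.2,0],[5,0.12,-0.09,-0.5,0,-0.2,0],[5,0.12,-0.09,-1.5,0,-0.2,0],[5,0.12,-0.09,-2.5,0,-0.2,0],[5,0.12,-0.09,-3.2,0,-0.2,0],[5,0.12,-0.09,-3.7,0,-0.2,0],[5,0.12,-0.09,-4,0,-0.2,0],[5,0.12,-0.09,-4,0,-0.2,0],[5,0.12,-0.09,-4,0,-0.2,0]]
  ]
}}

```text
t: 10.33
ee_pos: [0.4692, -0.2078, 0.2856]
tool_rot: [[-0.249, 0.968, 0.001], [0.968, 0.249, -0.0], [-0.001, 0.001, -1.0]]
wrist_force: [-0.5, -0.8, -1.5]
gripper_width: 0.263
```

```bash
python3 - <<'E'
from h import *
st=ctrl.get_state(); print(st['t'],st['ee_pos'],np.round(st['tool_rot'],4),st['wrist_force'],st['gripper_width'])
w=grab('wrist'); f=w['frame']
cv2.imwrite('pics/held7.png',cv2.resize(f[145:225,205:310,::-1],None,fx=7,fy=7,interpolation=cv2.INTER_CUBIC))
e=st['ee_pos']
print(wproj(w,[e[0],e[1],e[2]-.141]))
for b in ([.4685,-.2082],):
  for z in(.14,.13,.082): print(z,wproj(w,[*b,z]))
E
```

```text
10.3333 [ 0.46915804 -0.2078059   0.28563903] [[-2.492e-01  9.685e-01  8.000e-04]
 [ 9.685e-01  2.492e-01 -5.000e-04]
 [-7.000e-04  6.000e-04 -1.000e+00]] [-0.48398775 -0.81636515 -1.48637794] 0.2629262141816319
[256.2496784  178.37114092]
0.14 [255.50256245 177.35717191]
0.13 [255.49952301 174.83368419]
0.082 [255.48726379 164.64515523]
```

View pics/held7.png

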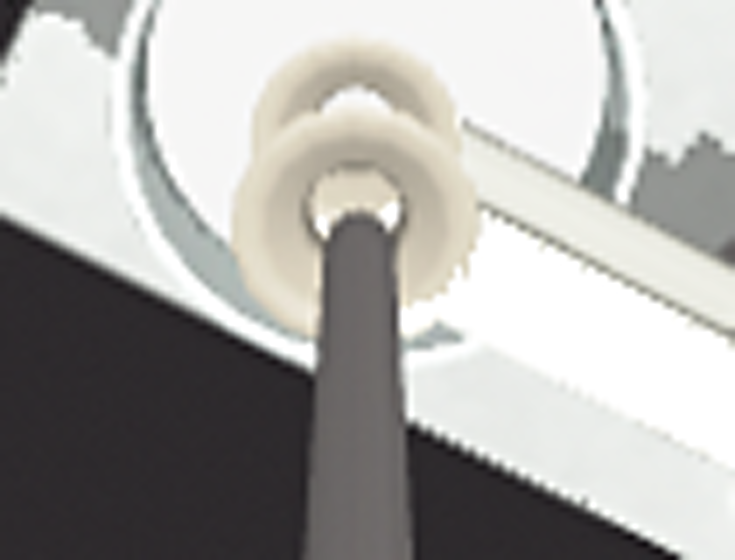

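Tip (col 357) and bore (col 355.5) are aligned to about 0.3 mm. Descending.

Call:
{"api": "apply_moves", "payload": {
  "motion": [
    [[5,0,0,-0.4,0,0,0],[5,0,0,-0.9,0,0,0],[5,0,0,-1.5,0,0,0],[5,0,0,-2.1,0,0,0],[5,0,0,-2.7,0,0,0],[5,0,0,-3.3,0,0,0],[5,0,0,-3.8,0,0,0],[5,0,0,-4.2,0,0,0],[5,0,0,-4.2,0,0,0],[5,0,0,-4.2,0,0,0]]
  ]
}}

```text
t: 11.22
ee_pos: [0.4691, -0.2078, 0.2436]
tool_rot: [[-0.249, 0.968, 0.001], [0.968, 0.249, -0.0], [-0.001, 0.001, -1.0]]
wrist_force: [0.1, 0.3, -1.5]
gripper_width: 0.268
```

```bash
python3 - <<'E'
from h import *
st=ctrl.get_state(); print(st['t'],st['ee_pos'],np.round(st['tool_rot'],4),st['wrist_force'],st['wrist_torque'],st['gripper_width'])
w=grab('wrist'); f=w['frame']
cv2.imwrite('pics/held8.png',cv2.resize(f[145:250,205:310,::-1],None,fx=5.5,fy=5.5,interpolation=cv2.INTER_CUBIC))
E
```

```text
11.2167 [ 0.46911325 -0.20783484  0.24363045] [[-2.491e-01  9.685e-01  8.000e-04]
 [ 9.685e-01  2.491e-01 -5.000e-04]
 [-7.000e-04  6.000e-04 -1.000e+00]] [ 0.0600766   0.29702633 -1.49911453] [ 0.01848594 -0.02417558 -0.01641068] 0.2676806006871523
```

View pics/held8.png

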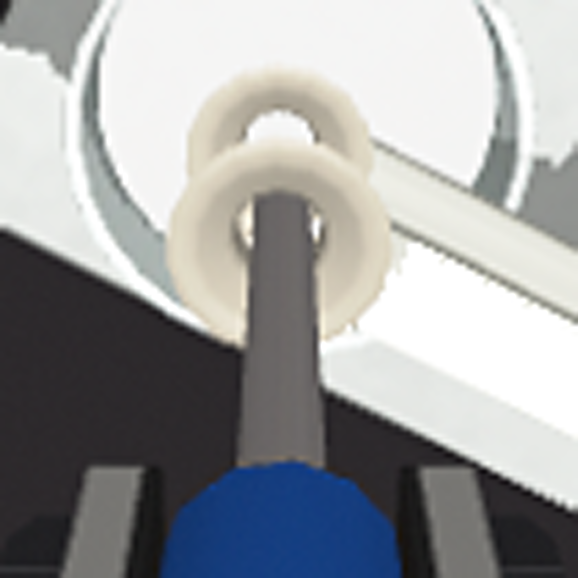

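The rod is inside the upper bore with clearance on both sides and no force change. Going on into the lower bushing.

Call:
{"api": "apply_moves", "payload": {
  "motion": [
    [[5,0,0,-0.4,0,0,0],[5,0,0,-0.9,0,0,0],[5,0,0,-1.5,0,0,0],[5,0,0,-2.1,0,0,0],[5,0,0,-2.6,0,0,0],[5,0,0,-3.1,0,0,0],[5,0,0,-3.6,0,0,0],[5,0,0,-4.0,0,0,0],[5,0,0,-4.2,0,0,0],[5,0,0,-4.2,0,0,0],[5,0,0,-4.2,0,0,0]]
  ]
}}

```text
t: 12.18
ee_pos: [0.4693, -0.2079, 0.202]
tool_rot: [[-0.249, 0.968, 0.001], [0.968, 0.249, -0.001], [-0.001, 0.001, -1.0]]
wrist_force: [0.4, 0.1, -0.9]
gripper_width: 0.269
```

```bash
python3 - <<'E'
from h import *
st=ctrl.get_state(); print(st['t'],st['ee_pos'],np.round(st['tool_rot'],4),st['wrist_force'],st['wrist_torque'],st['gripper_width'])
w=grab('wrist'); f=w['frame']
cv2.imwrite('pics/held9.png',cv2.resize(f[145:310,190:320,::-1],None,fx=3.6,fy=3.6,interpolation=cv2.INTER_CUBIC))
E
```

```text
12.1833 [ 0.4692679  -0.20793227  0.2020367 ] [[-2.491e-01  9.685e-01  1.400e-03]
 [ 9.685e-01  2.491e-01 -8.000e-04]
 [-1.100e-03  1.100e-03 -1.000e+00]] [ 0.4026648   0.11993857 -0.92663166] [-0.00592578 -0.02438935 -0.02907429] 0.26904267120871067
```

View pics/held9.png

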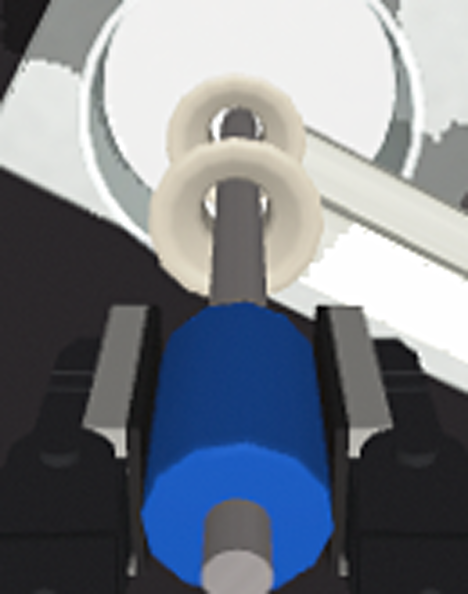

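The tip is visible inside the lower bore (239,115 in the crop), centred. Last stretch.

Call:
{"api": "apply_moves", "payload": {
  "motion": [
    [[5,0,0,-0.4,0,0,0],[5,0,0,-0.9,0,0,0],[5,0,0,-1.4,0,0,0],[5,0,0,-1.9,0,0,0],[5,0,0,-2.4,0,0,0],[5,0,0,-2.8,0,0,0],[5,0,0,-3.1,0,0,0],[5,0,0,-3.1,0,0,0],[5,0,0,-3.1,0,0,0],[5,0,0,-3.1,0,0,0],[5,0,0,-3.1,0,0,0]]
  ]
}}

```text
t: 13.15
ee_pos: [0.4696, -0.2081, 0.1717]
tool_rot: [[-0.249, 0.968, 0.002], [0.968, 0.249, -0.002], [-0.002, 0.002, -1.0]]
wrist_force: [-1.5, 0.1, -1.0]
gripper_width: 0.267
```

```bash
python3 - <<'E'
from h import *
st=ctrl.get_state(); print(st['t'],st['ee_pos'],np.round(st['tool_rot'],4),st['wrist_force'],st['wrist_torque'],st['gripper_width'],np.abs(st['dq']).max())
w=grab('wrist'); f=w['frame']
a=cv2.resize(f[130:310,190:320,::-1],None,fx=3.3,fy=3.3,interpolation=cv2.INTER_CUBIC)
s=grab('scene');save(s,'scene10.png'); b=cv2.resize(s['frame'][140:250,130:210,::-1],None,fx=4.5,fy=4.5,interpolation=cv2.INTER_CUBIC)
h=min(len(a),len(b)); cv2.imwrite('pics/fin10.png',np.hstack([a[:h],b[:h]]))
for k in ('shaft_hub','shaft_tip'): print(k,[(d['xy'],d['score']) for d in cams.landmark_of(k,'scene')][:2], proj(s,[*st['ee_pos'][:2],.190 if 'hub' in k else .03]))
E
```

```text
13.15 [ 0.46964884 -0.20813382  0.1717309 ] [[-0.2491  0.9685  0.0025]
 [ 0.9685  0.2491 -0.0015]
 [-0.0021  0.002  -1.    ]] [-1.45188371  0.14658799 -1.0431691 ] [-0.0350954  -0.00239153  0.00403854] 0.26715729116253717 0.001188710618255381
shaft_hub [([168.1, 159.9], 0.65)] [166.41128124 159.19323118]
shaft_tip [([174.1, 200.4], 0.52)] [173.72565541 201.95220317]
```

View pics/fin10.png

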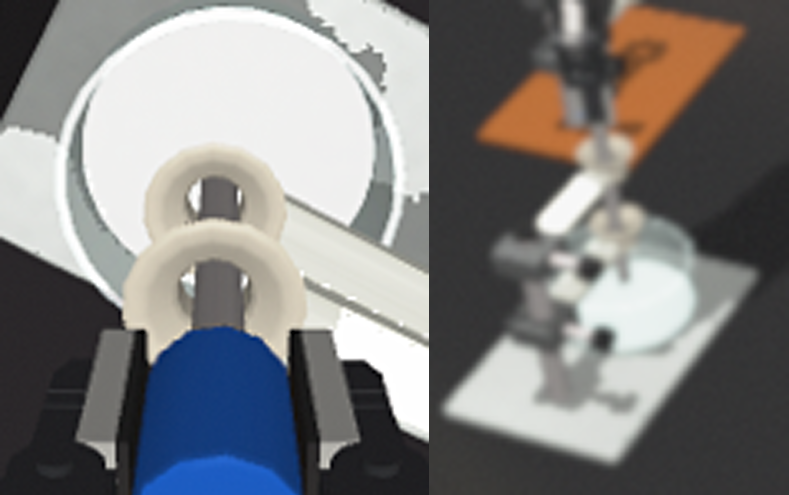

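View pics/scene10.png

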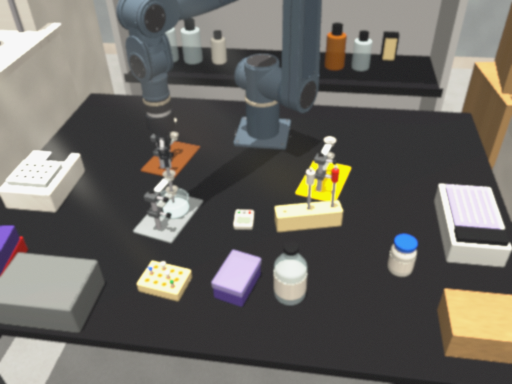

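The tip hangs through both bushings inside the dish, and the other shafts and the dish are unmoved. I'll hold briefly, recheck and hand in.

Call:
{"api": "apply_moves", "payload": {
  "motion": [
    [[5,0,0,0,0,0,0],[5,0,0,0,0,0,0],[5,0,0,0,0,0,0],[5,0,0,0,0,0,0],[5,0,0,0,0,0,0],[5,0,0,0,0,0,0]]
  ]
}}

```text
t: 13.85
ee_pos: [0.4695, -0.2081, 0.1715]
tool_rot: [[-0.249, 0.968, 0.002], [0.968, 0.249, -0.001], [-0.002, 0.002, -1.0]]
wrist_force: [0.3, 0.9, -0.9]
gripper_width: 0.268
```

```bash
python3 - <<'E'
from h import *
st=ctrl.get_state(); print(st['t'],st['ee_pos'],st['wrist_force'],st['gripper_width'],np.abs(st['dq']).max())
if np.linalg.norm(st['wrist_force'])<5 and st['gripper_width']>.24: print(ctrl.hand_in())
E
```

```text
13.85 [ 0.46954606 -0.20808493  0.17154994] [ 0.30219005  0.85457622 -0.92772195] 0.268152393580524 0.001709689686255807
the job is handed in; nothing more can be done
None
```

The blue-hub shaft is threaded through the upper and then the lower bushing of the grey stand. Its tip hangs about 30 mm above the bench inside the dish, and the gripper is still holding it. I handed the job in at 13.9 s of the 51 s allowed.

- **Last readings:** the wrist force was under 1.5 N, the grip opening was steady at 0.268, the tool was within about 0.2° of vertical, and the arm was still.
- **Pictures:** the rod is centred in both bores. The dish looks unmoved, and the red and white shafts are still in the rack.
- **Disagreement:** the scene camera put the tip about 1.5 px, roughly 4 mm, higher than my estimate. That still leaves it well below the dish rim (50 mm) and clear of the dish floor (12 mm).

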